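# Set the strap gauge's slider to the marked stop

### The arm

A 6-joint arm with a two-finger parallel gripper is mounted at the origin on the work surface. World frame = base frame: x ahead of the robot, y to its left, z up, the work surface at z = 0. Lengths are in mm, angles in rad, forces in N, time in s.
With the tool pointing down it reaches from about 200 to 875 mm from the base axis. Payload 3.4 kg.
Tool frame: the origin (TCP) lies midway between the tips of the shut fingers; the grasp point (between the pads) lies 19 mm behind it; z points along the fingers, y is the line along which they close (so a half turn about z gives the same grasp; the last joint's range is limited). The gripper opens to 94 mm and grips with 3 to 60 N. Pads are 16 mm wide; open, the fingers measure 119 mm over their backs; the gripper's body (75 mm by 177 mm) begins 78 mm behind the grasp point.
Start: joints at [1.062, 0.276, 1.505, -0, 1.361, -0.121], TCP at [217.458, 532.332, 205.493] pointing down, gripper open.
Joint ranges: [-2.89, 2.89], [-0.75, 2.08], [0.22, 2.7], [-1.18, 4.32], [0.11, 2.71], [-2.7, 2.7]. Speed limits (rad/s): [2.57, 2.57, 3.14, 3.14, 3.14, 3.14].

### API

Orientations are given as a rotation vector (axis times angle).
In Python, from plant import bot gives the robot as it stands. Calls block until the motion is done:
- bot.move_to(position, orientation): joint-space move of the TCP to a pose.
- bot.move_l(position, orientation=None, rate=150, max_force=None): straight line of the TCP; orientation=None keeps the orientation; rate is the mean speed in mm/s. With max_force (N) it stops when the force on the tool has changed by that much, and returns True; else False.
- bot.goto_joints(angles): joint-space move.
- bot.move_gripper(opening): finger opening in mm; the grip force is fixed at half the most; returns when the fingers have stopped.
- bot.wait(seconds).
- bot.inverse_kinematics(position, orientation): joint angles nearest the present ones, or None.
- bot.read_camera(name): name is "side" or "top" or "wrist"; returns the picture (384x512x3 uint8, blue, green, red); there is no depth.
- bot.get_calibration(name): a dict with "camera_matrix" (3x3 intrinsics, pixels), "extrinsics" (4x4, takes a point from world to camera coordinates). Camera axes: x right, y down, z forward; pixel columns grow to the right and rows downward; lengths in mm; the calibration is good to about 2 mm. A picture is of the moment at which its call begins: read the wrist's pose just before it. get_calibration takes no time and is no camera call; for the wrist camera it gives the pose at the moment of the call.
A pose or a line that the arm cannot do raises bot.PlanningError and nothing moves.
- bot.sign_off(): hands the job in; it is judged then, once.
Readings, each from a call of its own:
- bot.read_t(): time.
- bot.read_qpos(): joint angles.
- bot.read_qd(): joint speeds.
- bot.read_joint_torque(): joint torques, N m.
- bot.read_ee_pos(): TCP position.
- bot.read_ee_rot(): TCP orientation.
- bot.read_wrist_force(): force on the tool from outside, world axes, zero at the start.
- bot.read_torque(): the same for the moment, N m.
- bot.read_opening(): finger opening in mm.
- bot.read_grasp_force(): force on a finger pad.
Only numpy, scipy, OpenCV 4.12 (cv2) and the standard library are available. Lean on these libraries where they do the work, as an engineer would, in place of code of your own. Each camera call takes 0.05 s, during which the arm holds its last target. There are 200 camera calls.

### The job

On the strap-length gauge, press down the spring pad in the middle of the black slider to free its brake and, keeping it pressed all the way, push the slider along the rail until it is fully against the marked stop, the one with the pointed plate and the upright pin. Then let the pad spring back up and move clear. Use only a fingertip or closed fingers, grip and lift nothing, do not force the slider against its brake, and leave the other things on the bench where they are.

Things in the scene. Friction and masses are not known exactly. Their poses are not given: they have to be found in the camera images.
- gauge: Strap-length gauge, fixed: wooden board 260 x 560 x 12 mm with an aluminium rail (60 mm wide, 540 mm long, top 34 mm above the bench) along its middle and a steel scale strip beside it. Origin: centre of the board's underside, on the bench. Its y axis runs along the rail, x across it. It lies roughly crosswise to the robot.
- slider: Black saddle, 100 mm along the rail, 92 mm across; slides only along the gauge's y axis, cannot be lifted off. With the pad up its brake holds against about 11 N; with the pad pressed 1 mm or more it slides at 1 to 2 N. Origin: at bench height (z = 0) under its centre; axes as the gauge's. When its end touches a stop, the two origins are 62 mm apart. Never push it with over 60 N.
- pad_top (a point): Middle of the top of the brake-release pad, a flat grey ribbed plate 60 x 60 mm in the slider's middle; it moves with it. 52 mm above the bench when up. At its two ends along the rail the slider has raised bars (18 mm thick, tops 58 mm above the bench, 64 mm clear between them) that a finger can push on; the cheeks at its sides are low (42 mm).
- pad (a joint): How far the pad is pressed down, m: 0 up (brake on), 0.008 fully down. The spring starts to give at about 10 N and needs about 14 N fully down; it returns by itself.
- marked_stop: Marked stop, fixed on the rail near one end (which end varies): steel block 24 mm along the rail, 78 mm across, top 58 mm above the bench, with a flat pointed plate reaching over the scale strip and an upright pin with a round head (top 86 mm above the bench). Origin: at bench height (z = 0) under the block's centre; axes as the gauge's.
- plain_stop: Plain stop, fixed on the rail near the other end: the same steel block without plate or pin. Origin and axes likewise.
- tin: Small round tin, 52 mm across, 42 mm tall, standing on the gauge's board. Origin: centre of its underside. To be left alone.
- spool: Wooden thread spool, 38 mm across, 48 mm tall, standing on the gauge's board. Origin: centre of its underside. To be left alone.
- heel_lift: Black rubber heel piece, 34 x 60 x 14 mm, lying on the gauge's board. Origin: centre of its underside. To be left alone.
- knob_weight: Small brass weight with a knob, 40 mm across, 48 mm tall, standing on the gauge's board. Origin: centre of its underside. To be left alone.
- glue_jar: Jar, 60 mm across, 85 mm tall, standing on the bench beyond the gauge. Origin: centre of its underside. To be left alone.
- hammer: Hammer lying on the bench to the right of the gauge, along its own x axis, about 260 mm long and 26 mm high. To be left alone.
- awl: Screwdriver-like awl, 150 mm long, lying on the bench on the robot's side of the gauge, along its own x axis. To be left alone.
- shoe_last: Wooden shoe last (foot form), about 190 mm long, 80 mm wide, 110 mm tall, standing on the bench to the left of the gauge. Origin: on its underside near the middle. To be left alone.

How it is judged (in metres and radians):
On the way, in this order (a step that is already met when the one before it is completed fails the run):
1. the pad is pressed down with the slider still near where it started (value of joint pad above 0.002 m and distance of slider from where it was at the start of the episode below 0.03 m), for 0.05 s.
2. the slider is against the marked stop with the pad still pressed (horizontal distance between slider and marked_stop below 0.065 m and value of joint pad above 0.0005 m), for 0.05 s.
At the end, for the whole second after the job is handed in: The slider's end bar is against the marked stop (origins at most 65 mm apart horizontally; 62 mm is touching), the pad is back up (under 1 mm) and the slider is at rest (horizontal distance between slider and marked_stop below 0.065 m and value of joint pad below 0.001 m and linear speed of slider below 0.005 m/s).
It fails at once if the slider is shoved along with its brake on: over 10 mm from its start and short of the stop it moves faster than 30 mm/s while the pad is not pressed (linear speed of slider above 0.03 m/s and distance of slider from where it was at the start of the episode above 0.01 m and horizontal distance between slider and marked_stop above 0.066 m and value of joint pad below 0.0003 m).
It fails at once if the slider is forced: pushed or pressed with more than 60 N (contact force between the fingers and slider above 60 N).
It fails at once if a bystander is moved more than 20 mm or lifted (distance of any of tin, spool, heel_lift, knob_weight, glue_jar, hammer, awl, shoe_last from where it was at the start of the episode above 0.02 m).
It also fails if it takes over 35 s, if anything falls off the work surface, if the arm or the gripper's body presses on something with over 40 N, if the wrist force passes 120 N, or if a joint passes its speed limit or range.

## Working session

There is one attempt and no reset: what is moved stays moved. The work goes in short steps, each a Python script; the robot and the scene stay as the last script left them, time stands still between calls to the robot, and variables do not carry over. Pictures are saved under pics/ and viewed, at most 10 in all, crops included, and the job is handed in when it is done.

```bash
mkdir -p pics
python3 - <<'E'
from plant import bot
import cv2
for n in("top","side"):
    cv2.imwrite(f"pics/{n}0.png",bot.read_camera(n))
    c=bot.get_calibration(n);print(n,c["camera_matrix"].tolist(),c["extrinsics"].round(3).tolist())
print(bot.read_ee_rot(),bot.read_t(),bot.read_wrist_force())
E
```

```text
top [[485.59683708636265, 0.0, 259.51920796895496], [0.0, 485.59683708636265, 190.6815582460803], [0.0, 0.0, 1.0]] [[0.02, -1.0, -0.004, -34.237], [-0.99, -0.02, -0.142, 554.763], [0.142, 0.006, -0.99, 1392.192], [0.0, 0.0, 0.0, 1.0]]
side [[432.50920168766305, 0.0, 247.59952500660353], [0.0, 432.50920168766305, 186.39099252421278], [0.0, 0.0, 1.0]] [[-0.887, -0.461, 0.004, 469.524], [-0.274, 0.519, -0.81, 218.482], [0.371, -0.72, -0.587, 1199.759], [0.0, 0.0, 0.0, 1.0]]
[-6.05219291e-01 -3.08221524e+00  2.43166937e-03] 0.1 [-0.38083441 -0.45822758 -0.85248205]
```

View pics/top0.png

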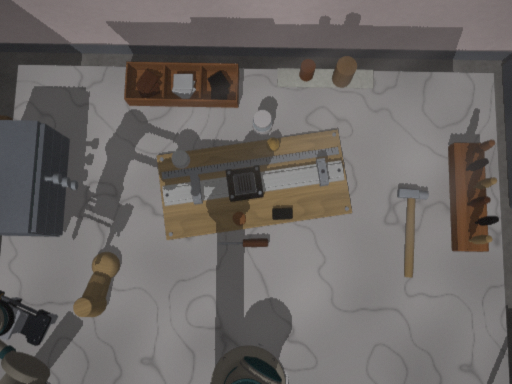

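View pics/side0.png

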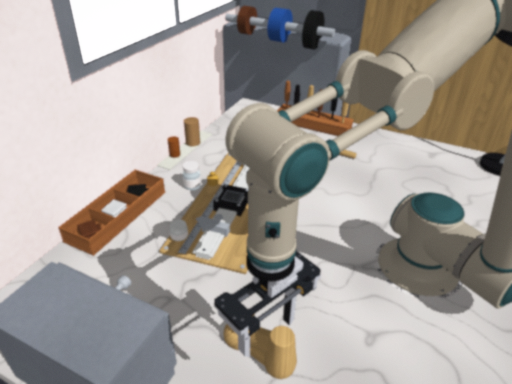

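Run:
```python
import cv2
a=cv2.imread("pics/top0.png")[120:245,150:360]
cv2.imwrite("pics/c1.png",cv2.resize(a,None,fx=3.8,fy=3.8,interpolation=cv2.INTER_CUBIC))
```

```text
(no output)
```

View pics/c1.png

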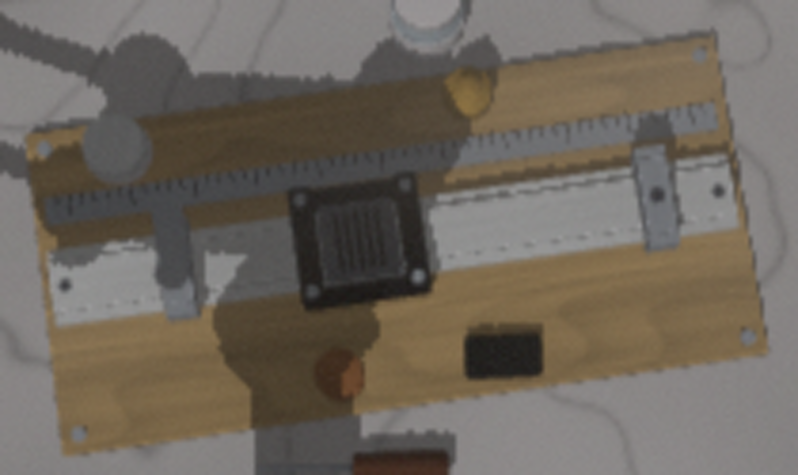

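```bash
cat > h.py <<'E'
from plant import bot
import numpy as np, cv2
from scipy.spatial.transform import Rotation as R
def ray(cal,uv,z):
    K,E=cal["camera_matrix"],cal["extrinsics"]
    d=E[:3,:3].T@np.linalg.inv(K)@[uv[0],uv[1],1]; o=-E[:3,:3].T@E[:3,3]
    return o+d*(z-o[2])/d[2]
def down(yaw):  # tool z down, tool y along world direction yaw
    y=np.array([np.cos(yaw),np.sin(yaw),0]); z=np.array([0,0,-1.]); x=np.cross(y,z)
    return R.from_matrix(np.c_[x,y,z]).as_rotvec()
E
python3 - <<'E'
from h import *
c=bot.get_calibration("top")
f=lambda x,y,z:ray(c,(x/3.8+150,y/3.8+120),z)
p=f(360,243,52);L=f(178,270,58);Rr=f(657,197,58)
cs=[f(*q,12) for q in((30,133),(714,32),(765,353),(65,453))]
print(p,L,Rr,np.round(cs,0).tolist(),np.mean(cs,0))
d=(cs[0]+cs[3]-cs[1]-cs[2]);yaw=np.arctan2(d[1],d[0]);print("yaw",yaw)
for y in (yaw,yaw-np.pi):
    q=bot.inverse_kinematics([p[0]-60,p[1],330],down(y));print(y,q)
    if q is not None and abs(q[5])<2: yy=y
bot.move_to([p[0]-60,p[1],330],down(yy)); bot.move_gripper(0)
cw=bot.get_calibration("wrist");im=bot.read_camera("wrist")
np.savez("w1.npz",K=cw["camera_matrix"],E=cw["extrinsics"]);cv2.imwrite("pics/w1.png",im);print(bot.read_t(),bot.read_ee_pos(),yy,bot.read_wrist_force())
E
```

```text
[572.60651017  20.58082056  52.        ] [547.96288627 159.24208989  58.        ] [ 612.03949649 -207.33090542   58.        ] [[663.0, 288.0, 12.0], [756.0, -259.0, 12.0], [498.0, -298.0, 12.0], [408.0, 248.0, 12.0]] [581.36239143  -5.0930531   12.        ]
yaw 1.7367717805765603
1.7367717805765603 [-9.55657391e-02  1.35108539e-01  1.38839847e+00 -4.44089210e-16
  1.61808565e+00 -1.83233752e+00]
-1.4048208730132328 [-9.55657391e-02  1.35108539e-01  1.38839847e+00 -4.44089210e-16
  1.61808565e+00  1.30925513e+00]
3.725 [512.60236825  20.58449562 329.99643393] -1.4048208730132328 [-0.11367623 -0.40586664 -0.80707204]
```

View pics/w1.png

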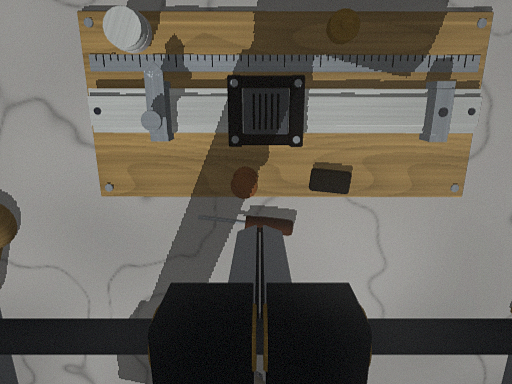

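The wrist view shows the pointed plate at (153,72) and the round-headed pin at (151,120) on the left stop, so that is the marked one (+y side). The pad is centred at about (266,111), and the plain stop is at (438,110).

Run:
```python
from h import *
w=np.load("w1.npz");c={"camera_matrix":w["K"],"extrinsics":w["E"]}
f=lambda u,v,z:ray(c,(u,v),z)
im=cv2.imread("pics/w1.png")
m=(im.max(2)<45).astype(np.uint8);m[:70]=0;m[155:]=0;m[:,:215]=0;m[:,320:]=0
n,l,s,ce=cv2.connectedComponentsWithStats(m);k=1+s[1:,4].argmax();print(s[k],ce[k])
p=f(266,111,52);sl=np.mean([f(*q,58) for q in((235,83),(303,83),(237,140),(297,140))],0)
M=f(159,104,58);P=f(439,111,58)
cs=[f(*q,12) for q in((78,12),(493,12),(464,195),(102,196))]
d=(cs[0]+cs[3]-cs[1]-cs[2]);yaw=np.arctan2(d[1],d[0]);u=d[:2]/np.hypot(*d[:2])
ctr=np.mean(cs,0);print(p,sl,M,P,ctr,yaw)
for q in(p,sl,M,P): e=(q-ctr)[:2];print("along",e@u,"across",e@[u[1],-u[0]])
```

```text
[ 227   75   78   72 4268] [265.01897844 109.55740394]
[574.59662442  22.14223662  52.        ] [573.78443825  19.48378368  58.        ] [560.44763479 161.45763875  58.        ] [ 612.3445714  -201.56837405   58.        ] [578.49891272  -4.61183016  12.        ] 1.7384405428639844
along 27.03012656204707 across 0.6166045874958144
along 24.544464990465716 across -0.6277848157174081
along 166.75330999009725 across 9.912151400639598
along -199.8428176458852 across 0.5069823281037439
```

Run:
```python
from h import *
yaw=1.7376;u=np.array([np.cos(yaw),np.sin(yaw),0]);o=down(yaw-np.pi)
s=np.array([574.2,20.8,0])+14*u
P=lambda a,z:s+a*u+[0,0,z]
bot.move_to(P(0,110),o); bot.move_l(P(0,62),rate=80)
f0=bot.read_wrist_force()
print(bot.move_l(P(0,46),rate=20,max_force=22),bot.read_ee_pos(),bot.read_wrist_force()-f0,bot.read_t())
bot.wait(.2);print(bot.read_wrist_force()-f0)
z=bot.read_ee_pos()[2]
for a,r,m in((20,30,12),(70,40,14)):
    h=bot.move_l(P(a,46),rate=r,max_force=m)
    e=bot.read_ee_pos();print(a,h,e,(e-s)@u,bot.read_wrist_force()-f0)
    if h:break
cv2.imwrite("pics/w2.png",bot.read_camera("wrist"));print(bot.read_t())
```

```text
False [572.04501567  34.6537904   47.68737884] [-3.41567847  0.48268546  9.68874258] 6.3333
[-3.99557714 -0.15107677 10.35662661]
20 False [568.81095242  54.16340747  47.79759003] 19.795090082972756 [-3.39032906 -0.63736784 10.41446114]
70 False [560.65995876 103.49409642  47.84469142] 69.79441298906964 [-3.17968428 -0.67617428 11.19853064]
8.8
```

View pics/w2.png

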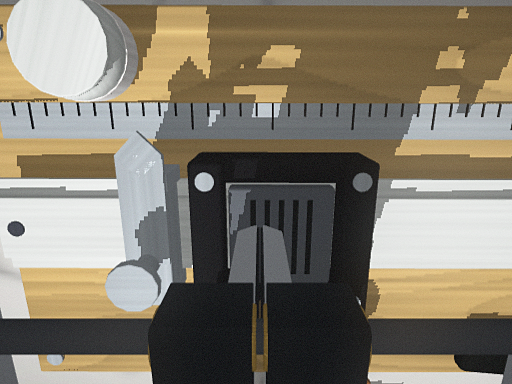

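The slider has followed the finger with the pad down, and it is about 10 mm short of the stop (gap at columns 180–190). I'll press a little deeper and finish the push.

Run:
```python
from h import *
yaw=1.7376;u=np.array([np.cos(yaw),np.sin(yaw),0])
s=np.array([574.2,20.8,0])+14*u
P=lambda a,z:s+a*u+[0,0,z]
bot.move_l(P(70,44),rate=20); f0=bot.read_wrist_force();print(f0)
h=bot.move_l(P(108,44),rate=20,max_force=14)
e=bot.read_ee_pos();print(h,e,(e-s)@u,bot.read_wrist_force()-f0)
bot.wait(.3);print(bot.read_wrist_force()-f0)
cv2.imwrite("pics/w3.png",bot.read_camera("wrist"));print(bot.read_t())
```

```text
[-3.48140658 -0.62668766 13.23755664]
True [558.91737788 122.02447772  47.27928259] 88.3569246048339 [ 1.41624975 -1.29039453 -1.04688273]
[ 1.44302711 -1.68636959 -1.75328265]
10.575
```

View pics/w3.png

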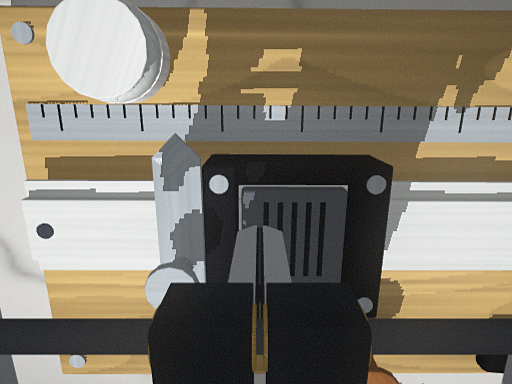

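Run:
```python
from h import *
yaw=1.7376;u=np.array([np.cos(yaw),np.sin(yaw),0])
s=np.array([574.2,20.8,0])+14*u
P=lambda a,z:s+a*u+[0,0,z]
h=bot.move_l(P(96,44),rate=15,max_force=12)
e=bot.read_ee_pos();a=(e-s)@u;print(h,a,e[2],bot.read_wrist_force())
bot.move_l(P(a,75),rate=40); print(bot.read_wrist_force())
bot.move_l(P(a,130),rate=100)
bot.move_l(P(a,300)+[-90,0,0],rate=200)
cv2.imwrite("pics/w4.png",bot.read_camera("wrist"));print(bot.read_t())
```

```text
True 88.37107789919027 48.289502647096846 [-2.60899441 -1.21473047 11.95435657]
[-0.17271329 -0.36096037 -0.2048198 ]
13.65
```

View pics/w4.png

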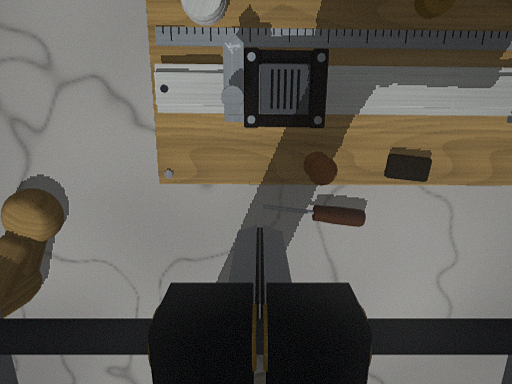

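The slider's left edge (column 244) meets the stop block (columns 223–243). The second push stopped at the same place as the first, the arm is clear and the bystanders haven't moved.

```bash
python3 -c "
from plant import bot
print(bot.sign_off())"
```

```text
the job is handed in; nothing more can be done
None
```

I pushed the slider against the marked stop with the pad held down, let the pad go and moved the arm clear, then handed the job in at about 14 s; no verdict came back.

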